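Feel out the softest sprung bearing seat and fold its tag

TASK

The light copper wheel in the toggle clamp is to be fitted with the softest of the three sprung bearing seats standing on the larch board. Starting with the seat nearest the clamp and working along the row, press each round pad straight down a few millimetres and let it spring up again; then push the red-ended tag of the softest seat down flat on its base, leave the other two tags standing, and come away. Only press with the fingertips: do not pick up, tip or shove the seats out of place, and do not disturb the gate or the other parts lying about.

Things in the scene. Friction and masses are not known exactly. Their poses are not given: they have to be found in the camera images.
- clamp: fixed toggle clamp on a dark larch block (130 x 240 mm, 30 mm high, red handle grip up to 275 mm), pinning a hammered copper wheel body (drum 106 mm across, top 136 mm above the bench). Origin: on the bench under the drum's axis; the clamp itself stands on the +y side of the drum. It stands to the robot's left of the row of seats.
- board: fixed larch board, 150 (x) x 390 (y) x 18 mm, carrying the row of three seats along its y axis. Origin: centre of its underside, on the bench; its +y end is the end by the clamp.
- place_1 (a point): point on the board's top, under the pad of the seat that stands nearest the clamp, first in the row; places are 120 mm apart
- place_2 (a point): point on the board's top, under the pad of the seat that stands in the middle of the row, second; places are 120 mm apart
- place_3 (a point): point on the board's top, under the pad of the seat that stands farthest from the clamp, third and last in the row; places are 120 mm apart
- seat_a: one of three like sprung seats, loose on the board in any order; only softness differs. Brass base 120 (x) x 64 x 12 mm, 0.9 kg, from 85 mm on the -x side (towards the robot) to 35 mm on the +x side of its origin. Origin: on the underside, below the pad's axis. Pad: round, flat, 52 mm across, brass with dark facing, on a coil spring; at rest its top is 58 mm above the origin, 76 above the bench.
- pad_a (a joint): press depth of seat_a's pad, m: 0 = up, 0.010 = bottomed; it springs back. About 1 to 1.5 N starts it moving, then force rises in proportion to depth, at a different rate for each seat (the softest less than half the next); bottoming takes about 4.5 to 15 N.
- tag_a (a joint): angle of seat_a's tag, rad: 0 = standing at 30 deg above level, free edge to the seat's -x (starts within 0.06); 0.50 = flat. Brass plate, red outer end, 40 x 30 x 3 mm; hinge along y, 40 mm on the -x side of the seat's origin, 17.5 mm above it. Free edge: standing 75 mm out, 37 mm up; flat 80 mm out, upper face 19 mm up. Stays where left; 1 to 5 N straight down near that edge folds it.
- seat_b: one of three like sprung seats, loose on the board in any order; only softness differs. Brass base 120 (x) x 64 x 12 mm, 0.9 kg, from 85 mm on the -x side (towards the robot) to 35 mm on the +x side of its origin. Origin: on the underside, below the pad's axis. Pad: round, flat, 52 mm across, brass with dark facing, on a coil spring; at rest its top is 58 mm above the origin, 76 above the bench.
- pad_b (a joint): press depth of seat_b's pad, m: 0 = up, 0.010 = bottomed; it springs back. About 1 to 1.5 N starts it moving, then force rises in proportion to depth, at a different rate for each seat (the softest less than half the next); bottoming takes about 4.5 to 15 N.
- tag_b (a joint): angle of seat_b's tag, rad: 0 = standing at 30 deg above level, free edge to the seat's -x (starts within 0.06); 0.50 = flat. Brass plate, red outer end, 40 x 30 x 3 mm; hinge along y, 40 mm on the -x side of the seat's origin, 17.5 mm above it. Free edge: standing 75 mm out, 37 mm up; flat 80 mm out, upper face 19 mm up. Stays where left; 1 to 5 N straight down near that edge folds it.
- seat_c: one of three like sprung seats, loose on the board in any order; only softness differs. Brass base 120 (x) x 64 x 12 mm, 0.9 kg, from 85 mm on the -x side (towards the robot) to 35 mm on the +x side of its origin. Origin: on the underside, below the pad's axis. Pad: round, flat, 52 mm across, brass with dark facing, on a coil spring; at rest its top is 58 mm above the origin, 76 above the bench.
- pad_c (a joint): press depth of seat_c's pad, m: 0 = up, 0.010 = bottomed; it springs back. About 1 to 1.5 N starts it moving, then force rises in proportion to depth, at a different rate for each seat (the softest less than half the next); bottoming takes about 4.5 to 15 N.
- tag_c (a joint): angle of seat_c's tag, rad: 0 = standing at 30 deg above level, free edge to the seat's -x (starts within 0.06); 0.50 = flat. Brass plate, red outer end, 40 x 30 x 3 mm; hinge along y, 40 mm on the -x side of the seat's origin, 17.5 mm above it. Free edge: standing 75 mm out, 37 mm up; flat 80 mm out, upper face 19 mm up. Stays where left; 1 to 5 N straight down near that edge folds it.
- ledge: fixed larch parts ledge at the back, 110 (x) x 320 (y) mm, floor 60 mm high, rims to 90 mm. Leave alone. Origin: on the bench under its centre.
- gate (a joint): swing of the little brass gate along the ledge's robot-side edge, rad: 0 = closed. Leave alone.
- flange: bronze hub flange on the ledge, 58 mm across, 27 mm high, loose. Leave alone. Origin: centre of its underside.
- swivel_pin: iron swivel pin standing on the ledge, 26 mm foot, 63 mm high, loose. Leave alone. Origin: centre of its underside.
- bearing_cup: blue glazed clay bearing cup on the ledge, 52 mm across, 32 mm high, loose. Leave alone. Origin: centre of its underside.
- finial: brass finial standing on the bench right of the board, 42 mm foot, 66 mm high, loose. Leave alone. Origin: centre of its underside.
- collar: bronze ring on the bench at the clamp end of the board, 48 mm across, 14 mm high, loose. Leave alone. Origin: centre of its underside.
- mallet: brass-headed mallet with wooden handle lying on the bench at the right, 240 mm long, loose. Leave alone.
- oil_bottle: amber oil bottle at the back right, 48 mm across, 105 mm high, loose. Leave alone. Origin: centre of its underside.
Mind the look-alikes: they are no part of the job. What is shaped like the seat_c but purple or turquoise is not meant.

How it is judged:
On the way, in this order (a step that is already met when the one before it is completed fails the run):
1. the pad of the first seat from the clamp is pressed down (more than 2 mm) (((horizontal distance between seat_a and place_1 below 0.05 m and value of joint pad_a above 0.002 m) or (horizontal distance between seat_b and place_1 below 0.05 m and value of joint pad_b above 0.002 m) or (horizontal distance between seat_c and place_1 below 0.05 m and value of joint pad_c above 0.002 m))), for 0.1 s.
2. the pad of the second seat from the clamp is pressed down (more than 2 mm) (((horizontal distance between seat_a and place_2 below 0.05 m and value of joint pad_a above 0.002 m) or (horizontal distance between seat_b and place_2 below 0.05 m and value of joint pad_b above 0.002 m) or (horizontal distance between seat_c and place_2 below 0.05 m and value of joint pad_c above 0.002 m))), for 0.1 s.
3. the pad of the third seat from the clamp is pressed down (more than 2 mm) (((horizontal distance between seat_a and place_3 below 0.05 m and value of joint pad_a above 0.002 m) or (horizontal distance between seat_b and place_3 below 0.05 m and value of joint pad_b above 0.002 m) or (horizontal distance between seat_c and place_3 below 0.05 m and value of joint pad_c above 0.002 m))), for 0.1 s.
4. the tag of the softest seat is pushed down flat (value of joint tag_b above 0.42 rad), for 0.1 s.
At the end, for the whole second after the job is handed in: The softest seat's tag lies flat (folded at least 0.42 rad of 0.50), the other two still stand (less than 0.2 rad), all pads are up again (within 1.5 mm), the seats stand level within 25 mm of where they were, the gate is shut and the loose parts are within 20 mm of where they were (value of joint tag_b above 0.42 rad and value of joint each of tag_a, tag_c below 0.2 rad and value of joint each of pad_a, pad_b, pad_c below 0.0015 m and distance of each of seat_a, seat_b, seat_c from where it was at the start of the episode below 0.025 m and angle between each of seat_a, seat_b, seat_c's own z axis and vertical below 0.1 rad and linear speed of each of seat_a, seat_b, seat_c below 0.02 m/s and distance of each of flange, swivel_pin, bearing_cup, finial, collar, mallet, oil_bottle from where it was at the start of the episode below 0.02 m and value of joint gate below 0.15 rad); the robot touches nothing.
It fails at once if a tag other than the softest seat's is pushed down (over 0.2 rad) (value of joint any of tag_a, tag_c above 0.2 rad).
It fails at once if a seat is picked up (8 mm), tipped or shoved more than 25 mm (height (world z) of any of seat_a, seat_b, seat_c above 0.026 m or angle between any of seat_a, seat_b, seat_c's own z axis and vertical above 0.15 rad or distance of any of seat_a, seat_b, seat_c from where it was at the start of the episode above 0.025 m).
It fails at once if a loose part is shifted by more than 20 mm or lifted (distance of any of flange, swivel_pin, bearing_cup, finial, collar, mallet, oil_bottle from where it was at the start of the episode above 0.02 m).
It fails at once if the brass gate is swung open (value of joint gate above 0.15 rad).
It also fails if it takes over 54 s, if anything falls off the work surface, if the arm or the gripper's body presses on something with over 40 N, if the wrist force passes 120 N, or if a joint passes its speed limit or range.

ROBOT

A 6-joint arm with a two-finger parallel gripper is mounted at the origin on the work surface. World frame = base frame: x ahead of the robot, y to its left, z up, the work surface at z = 0. Lengths are in m, angles in rad, forces in N, time in s.
With the tool pointing down it reaches from about 0.4 to 0.825 m from the base axis. Payload 7 kg.
Tool frame: the origin (TCP) lies midway between the tips of the shut fingers; the grasp point (between the pads) lies arm.hold_point_z behind it (arm.hold_point_z is the distance from the TCP to the grasp point, in m); z points along the fingers, y is the line along which they close (so a half turn about z gives the same grasp; the last joint's range is limited). The gripper opens to 88 mm and grips with 3 to 60 N. Pads are 19 mm wide; open, the fingers measure 130 mm over their backs; the gripper's body (78 mm by 193 mm) begins 47 mm behind the grasp point.
Start: joints at [1.545, 0.359, 0.012, 0, -1.224, -0.288], TCP at [0.208, 0.642, 0.227] pointing down, gripper open.
Joint ranges: [-3.07, 3.07], [-1.43, 2.12], [-1.02, 1.25], [-3.03, 1.67], [-3.05, -0], [-3.03, 3.03]. Speed limits (rad/s): [2.39, 2.39, 3.01, 3.14, 3.14, 3.14].

INTERFACE

Orientations are given as [roll, pitch, yaw] about the fixed x, y, z axes, in that order (R = Rz(yaw) Ry(pitch) Rx(roll)).
In Python, from station import arm gives the robot as it stands.
- The arm moves only by the shell command python3 -m crank 'ROWS' [OPENING] [FORCE]. ROWS is JSON, a list that holds one entry, the list of rows, each a list of 4 numbers: the shift along the tool's x, y, z in units of 25 mm (1.0 is 25 mm), then the turn about the tool's z in units of 5 degrees (1.0 is 5 degrees). A call has 1 to 12 rows; each row is the pose to reach, as a shift and turn from the pose commanded when the call began, along the tool's axes at that moment; what a row does not reach only later rows make up. A row lasts 1/8 s, in which the tool goes at most 62.5 mm and 10.7 degrees, less where a joint would pass 70% of its speed; a pose out of reach is approached as far as the arm can. A call with a gripper value outside its range is refused whole. OPENING is the closure, from 0 (fully open) to 1 (shut), set as the call begins (- or left out, the last holds). The fingers move at their own pace and stop on an object; FORCE is the grip in N (left out, the last holds). Time passes only in rows, so rows that repeat a pose let the fingers close. It gives the time, the measured TCP pose, the force, the opening and the grip force at its end, in the units of the state.
- arm.get_state(): the state, without advancing time (a new reading comes with each control period).
- arm.grab_frame(name): name is "side" or "top" or "wrist"; returns (picture, depth): 384x512x3 uint8, red, green, blue; 384x512 float32, m along the optical axis (not along the pixel's ray), 0 where there is no reading.
- arm.get_calibration(name): a dict with "mtx" (3x3 intrinsics, pixels), "R" (3x3) and "t" (3): a world point X has camera coordinates R X + t; the wrist camera has in their place "mount" (4x4, takes a point from camera to tool coordinates, whose origin is the TCP and whose axes are the flange's). Camera axes: x right, y down, z forward; pixel columns grow to the right and rows downward; lengths in m; the calibration is good to about 2 mm. A picture is of the moment at which its call begins: read the wrist's pose just before it. get_calibration takes no time and is no camera call.
- arm.job_done(): hands the job in; it is judged then, once.
Trained networks look in the newest picture that a camera, given by its name, has taken for a name from the list of things; names that differ only in an ending like _2 or _b are one class to them, and where a whole thing is asked for, a point or a joint stands for the part that bears it (a point fixed in the world has none). Each returns a list of dicts, best first, with "score" (0 to 1); they miss things now and then, are a little off and sometimes report something else, mostly with a low value. They report only what shows in the picture. A call takes as long as a camera call. They do not tell look-alikes from the thing itself.
- arm.recognise(thing, camera): "extent" ([left, top, width, height] in pixels, round what is visible of it).
- arm.trace(thing, camera): "mask" (384x512 bool, what is visible of it) and "extent" ([left, top, width, height] in pixels, round what is visible of it).
The state is a dict: "t": time; "q": joint angles; "qd": joint speeds; "joint_efforts": joint torques, N m; "eef_pos": TCP position; "ee_rot": TCP orientation; "force": force on the tool from outside, world axes, zero at the start; "moment": the same for the moment, N m; "width": finger opening in m; "gripper_force": force on a finger pad.
Only numpy, scipy, OpenCV 4.12 (cv2) and the standard library are available. Lean on these libraries where they do the work, as an engineer would, in place of code of your own. Each camera call takes 0.05 s, during which the arm holds its last target. There are 200 camera calls.

## Working session

There is one attempt and no reset: what is moved stays moved. The work goes in short steps, Python scripts to look and compute and a shell command to move; the robot and the scene stay as the last step left them, time stands still between calls to the robot, and variables do not carry over. Pictures are saved under pics/ and viewed, at most 10 in all, crops included, and the job is handed in when it is done.

```bash
mkdir -p pics; ls; cat > h.py <<'E'
import numpy as np, cv2
from station import arm
def snap(n,f):
    im,d=arm.grab_frame(n); cv2.imwrite('pics/'+f,im[:,:,::-1]); np.savez('pics/'+f[:-4],im=im,d=d); return im,d
def world(n,d,us,vs,zs=None):
    c=arm.get_calibration(n);K=np.array(c['mtx']);z=d[vs,us] if zs is None else zs
    p=np.stack([(us-K[0,2])/K[0,0]*z,(vs-K[1,2])/K[1,1]*z,z],-1)
    return (p-np.array(c['t']))@np.array(c['R'])
E
python3 - <<'E'
from h import *
np.set_printoptions(precision=4,suppress=True)
s=arm.get_state(); print(s['t'],s['eef_pos'],s['ee_rot'],s['width'],s['force'])
for n in('top','side'):
    im,d=snap(n,n+'.png')
    for th in ('seat_a','pad_a','tag_a','clamp','board'):
        for r in arm.trace(th,n)[:6]:
            v,u=np.nonzero(r['mask']&(d>0)); P=world(n,d,u,v) if len(u) else np.zeros((1,3))
            print(n,th,round(r['score'],2),np.array(r['extent']),np.median(P,0),P.min(0),P.max(0))
E
```

```text
pics
0.0 [0.2082 0.6416 0.2256] [ 3.14   -0.0002 -0.3138] 0.08764562041403058 [-0.3304 -0.8488 -1.246 ]
top seat_a 0.79 [280.3 243.7  45.6  47.9] [ 0.3704 -0.1543  0.015 ] [ 0.3065 -0.2215 -0.004 ] [ 0.4312 -0.0934  0.0634]
top seat_a 0.75 [254.  176.   26.   46.5] [ 0.5651 -0.0619  0.0338] [ 0.5037 -0.0982  0.0161] [ 0.6268 -0.0312  0.0827]
top seat_a 0.74 [153.7 248.1  18.5  17.3] [0.407  0.2401 0.0139] [ 0.3841  0.2155 -0.0012] [0.4325 0.2649 0.0201]
top seat_a 0.65 [221.8 253.2  27.1  42.5] [0.3603 0.033  0.0159] [ 0.2942 -0.0028 -0.0044] [0.4178 0.0735 0.0634]
top seat_a 0.62 [293.6 176.4  30.3  44.2] [ 0.5554 -0.17    0.0341] [ 0.4961 -0.2119  0.014 ] [ 0.6184 -0.1353  0.0815]
top seat_a 0.59 [210.1 174.7  27.8  45.2] [0.5758 0.0555 0.034 ] [0.5163 0.0209 0.0151] [0.6391 0.0994 0.0824]
top pad_a 0.67 [301.3 182.   17.4  16.3] [ 0.5818 -0.1779  0.0765] [ 0.5573 -0.2113  0.0303] [ 0.6119 -0.1533  0.0815]
top pad_a 0.65 [260.4 180.3  16.3  13.9] [ 0.5892 -0.0647  0.0765] [ 0.5645 -0.089   0.0725] [ 0.6137 -0.0401  0.0827]
top pad_a 0.61 [299.7 250.9  19.6  23.4] [ 0.3859 -0.1721  
[... 2253 characters left out ...]
0.0797]
side tag_a 0.61 [324.1 204.9  13.8  13.4] [0.3239 0.034  0.0277] [ 0.3017 -0.0243 -0.0037] [0.3431 0.0508 0.0402]
side tag_a 0.52 [248.8 202.6  13.2   6.3] [0.5473 0.067  0.0451] [0.5276 0.0174 0.0158] [0.5687 0.0819 0.0586]
side tag_a 0.39 [263.7 154.6   9.8   8.8] [ 0.5261 -0.1651  0.0445] [ 0.5078 -0.1842  0.0282] [ 0.5452 -0.1513  0.0542]
side clamp 0.91 [167.5 261.2  68.1 122.8] [0.5848 0.4702 0.1019] [ 0.5223  0.2785 -0.0032] [0.6995 0.5572 0.2738]
side clamp 0.44 [262.3 153.9  13.4   7. ] [ 0.5258 -0.1668  0.0437] [ 0.5078 -0.2243  0.0185] [ 0.5452 -0.1513  0.0542]
side board 0.63 [211.3 148.4  74.6  89.4] [0.5526 0.0356 0.0171] [ 0.4791 -0.2769 -0.0037] [0.6623 0.1454 0.0737]
```

View pics/top.png

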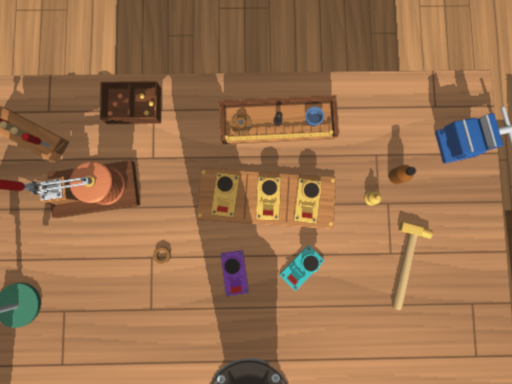

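View pics/side.png

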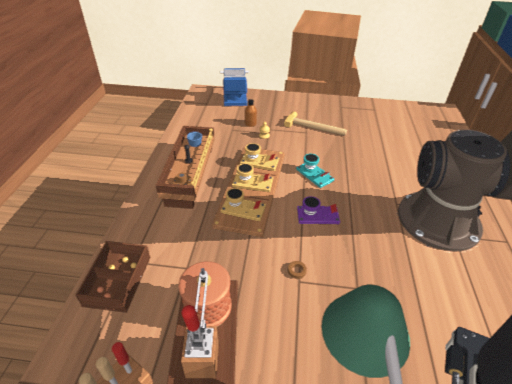

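The board's brass seats are at top pixels (225,195), (268,198) and (308,200). The look-alikes are purple at (235,272) and turquoise at (302,268), both on the bare bench. I choose the three brass ones, left to right from the clamp at (90,185). Next I'll check them in one close crop and refine the positions.

```bash
python3 - <<'E'
from h import *
np.set_printoptions(precision=4,suppress=True)
print(arm.hold_point_z)
for n in('top','side'):
    z=np.load(f'pics/{n}.npz');im,d=z['im'],z['d']
    v,u=np.nonzero(d>0);P=world(n,d,u,v)
    hsv=cv2.cvtColor(im,cv2.COLOR_RGB2HSV)[v,u].astype(int)
    for x,y in((.601,.056),(.589,-.0615),(.581,-.174)):
        q=P[(np.hypot(P[:,0]-x,P[:,1]-y)<.042)&(P[:,2]>.071)]
        m=(abs(P[:,0]-x+.06)<.035)&(abs(P[:,1]-y)<.04)&((hsv[:,0]<6)|(hsv[:,0]>172))&(hsv[:,1]>150)
        r=P[m]
        print(n,'pad',len(q),(q.min(0)+q.max(0))/2,np.ptp(q,axis=0),np.median(q[:,2]),'red',len(r),r.mean(0) if len(r) else '',r.max(0)[2] if len(r) else '')
im=np.load('pics/top.npz')['im'][160:300,190:345,::-1]
cv2.imwrite('pics/crop.png',cv2.resize(im,None,fx=4,fy=4,interpolation=cv2.INTER_CUBIC))
E
```

```text
0.0188
top pad 285 [0.6018 0.0543 0.0767] [0.0493 0.049  0.0112] 0.07683197656787515 red 34 [0.5368 0.0652 0.0524] 0.05686910970876952
top pad 283 [ 0.5891 -0.0645  0.0769] [0.0492 0.049  0.0115] 0.07655099069949471 red 28 [ 0.5245 -0.0603  0.0518] 0.05596308502122232
top pad 286 [ 0.5821 -0.1779  0.0765] [0.0495 0.0493 0.0099] 0.07650746758159749 red 28 [ 0.5161 -0.1666  0.0514] 0.0562637414674815
side pad 187 [0.6028 0.0583 0.0748] [0.0502 0.0516 0.0075] 0.07533092292129083 red 26 [0.5358 0.0671 0.0524] 0.05682756762933387
side pad 141 [ 0.5915 -0.0625  0.0755] [0.0491 0.052  0.0085] 0.07536475590209551 red 18 [ 0.5234 -0.0597  0.0519] 0.05654057663438777
side pad 123 [ 0.5831 -0.1747  0.0749] [0.0486 0.0512 0.0075] 0.07541186224272416 red 11 [ 0.5151 -0.1654  0.0512] 0.05421766761693109
```

View pics/crop.png

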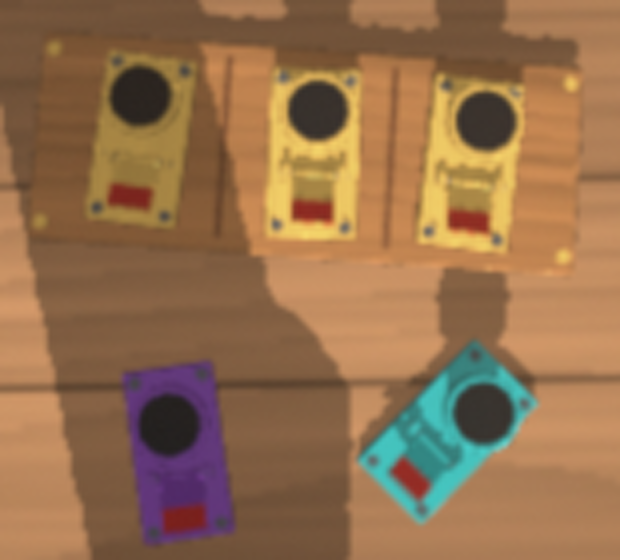

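The crop confirms it: three brass seats stand in the row on the board, with red tag ends at crop (130,197), (312,210) and (468,221). The purple and turquoise ones stand off the board. First move is to above pad 1, fingers shutting on the way.

```bash
python3 -m crank '[[[1.9,1.5,0,-0.2],[3.9,3,0,-0.4],[5.9,4.6,0,-0.6],[7.9,6.2,0,-0.8],[9.8,7.7,0,-1],[11.8,9.2,0,-1.2],[13.7,10.7,0,-1.4],[15.6,12.2,0,-1.7],[17.5,13.7,0,-2],[19.4,15.2,0.8,-2.2],[21.2,16.6,1.8,-2.4],[22.2,17.4,3,-2.4]]]' 1 20
```

```text
t: 2.1
eef_pos: [0.6035, 0.0547, 0.1513]
ee_rot: [-3.141, -0.001, -0.106]
force: [0.5, 1.3, 0.1]
width: 0.0006
gripper_force: 0.0
```

```bash
python3 -m crank '[[[0,0,0.6,0],[0,0,1.4,0],[0,0,2.2,0],[0,0,2.6,0],[0,0,2.7,0],[0,0,2.7,0],[0,0,2.7,0]]]'; python3 -m crank '[[[0,0,0.15,0],[0,0,0.25,0],[0,0,0.35,0],[0,0,0.43,0],[0,0,0.43,0],[0,0,0.43,0]]]'; python3 -m crank '[[[0,0,0.06,0],[0,0,0.12,0],[0,0,0.12,0],[0,0,0.12,0],[0,0,0.12,0]]]'
```

```text
t: 2.98
eef_pos: [0.6025, 0.0572, 0.0849]
ee_rot: [-3.141, -0.001, -0.104]
force: [-0.0, -0.9, 0.4]
width: 0.0004
gripper_force: 0.0
t: 3.72
eef_pos: [0.602, 0.0569, 0.0736]
ee_rot: [3.142, -0.0, -0.104]
force: [-1.8, -0.6, 5.1]
width: 0.0005
gripper_force: 2.4
t: 4.35
eef_pos: [0.602, 0.0569, 0.0709]
ee_rot: [-3.142, -0.0, -0.104]
force: [-2.8, 0.1, 8.3]
width: 0.0004
gripper_force: 3.9
```

Pad 1 rises at about 1.2 N/mm, which is stiff. Next, pad 2.

```bash
python3 -m crank '[[[0,0,-0.6,0],[0,0,-1.2,0],[0,0.8,-1.4,0],[0,2.2,-1.4,0],[0,3.6,-1.4,0],[0,4.5,-1.2,0],[0,4.85,-0.8,0],[0,4.85,-0.55,0],[0,4.85,-0.55,0],[0,4.85,-0.55,0]]]'; python3 -m crank '[[[0,0,0.15,0],[0,0,0.25,0],[0,0,0.35,0],[0,0,0.43,0],[0,0,0.43,0],[0,0,0.43,0]]]'; python3 -m crank '[[[0,0,0.06,0],[0,0,0.12,0],[0,0,0.12,0],[0,0,0.12,0],[0,0,0.12,0]]]'
```

```text
t: 5.6
eef_pos: [0.5896, -0.063, 0.0841]
ee_rot: [3.142, -0.0, -0.103]
force: [-0.2, -0.2, 0.1]
width: 0.0006
gripper_force: 0.0
t: 6.35
eef_pos: [0.5894, -0.0635, 0.0735]
ee_rot: [-3.141, -0.0, -0.104]
force: [-0.8, 1.5, 3.4]
width: 0.0005
gripper_force: 1.6
t: 6.98
eef_pos: [0.5895, -0.0636, 0.0705]
ee_rot: [-3.141, -0.0, -0.104]
force: [-2.0, 3.8, 6.0]
width: 0.0003
gripper_force: 2.8
```

Pad 2 is about 0.87 N/mm. Next, pad 3.

```bash
python3 -m crank '[[[0,0,-0.6,0],[0,0,-1.2,0],[0,0.8,-1.4,0],[0.1,2.2,-1.4,0],[0.2,3.6,-1.4,0],[0.2,4.2,-1.2,0],[0.2,4.5,-0.8,0],[0.2,4.5,-0.55,0],[0.2,4.5,-0.55,0],[0.2,4.5,-0.55,0]]]'; python3 -m crank '[[[0,0,0.15,0],[0,0,0.25,0],[0,0,0.35,0],[0,0,0.43,0],[0,0,0.43,0],[0,0,0.43,0]]]'; python3 -m crank '[[[0,0,0.06,0],[0,0,0.12,0],[0,0,0.12,0],[0,0,0.12,0],[0,0,0.12,0]]]'
```

```text
t: 8.22
eef_pos: [0.5829, -0.1754, 0.0841]
ee_rot: [3.142, -0.0, -0.103]
force: [-0.0, -0.4, 0.1]
width: 0.0006
gripper_force: 0.0
t: 8.98
eef_pos: [0.5827, -0.176, 0.0734]
ee_rot: [-3.142, -0.0, -0.104]
force: [-0.6, 1.4, 1.5]
width: 0.0004
gripper_force: 1.0
t: 9.6
eef_pos: [0.5827, -0.1761, 0.0704]
ee_rot: [3.142, -0.0, -0.104]
force: [-0.2, 2.2, 2.8]
width: 0.0009
gripper_force: 1.6
```

Pad 3 reads 2.8 N at the depth where the others read 6.0 and 8.3 N, so the third seat is the softest. I lift, check the seats from the top camera, then go over its tag.

```bash
python3 -m crank '[[[0,0,-0.6,0],[0,0,-1.2,0],[-0.5,0,-1.4,0],[-1.4,-0.1,-1.4,0],[-2.2,-0.1,-1.4,0],[-2.8,-0.1,-1.4,0],[-2.8,-0.1,-1.4,0],[-2.8,-0.1,-1.4,0]]]'; python3 - <<'E'
from h import *
np.set_printoptions(precision=4,suppress=True)
for n in('top','side'):
    im,d=snap(n,n+'2.png')
    v,u=np.nonzero(d>0);P=world(n,d,u,v)
    hsv=cv2.cvtColor(im,cv2.COLOR_RGB2HSV)[v,u].astype(int)
    for x,y in((.602,.056),(.590,-.0635),(.5825,-.1765)):
        q=P[(np.hypot(P[:,0]-x,P[:,1]-y)<.042)&(P[:,2]>.071)&(P[:,2]<.09)]
        r=P[(abs(P[:,0]-x+.06)<.035)&(abs(P[:,1]-y)<.04)&((hsv[:,0]<6)|(hsv[:,0]>172))&(hsv[:,1]>150)]
        print(n,len(q),(q.min(0)+q.max(0))/2 if len(q) else '','red',len(r),r.mean(0) if len(r) else '')
E
```

```text
t: 10.6
eef_pos: [0.5137, -0.1663, 0.1056]
ee_rot: [3.142, -0.001, -0.104]
force: [0.1, -0.1, 0.6]
width: 0.0004
gripper_force: 0.0
top 142 [0.6139 0.0542 0.0765] red 0 
top 47 [ 0.6082 -0.0662  0.0763] red 0 
top 0  red 0 
side 189 [0.6032 0.0582 0.075 ] red 23 [0.5358 0.068  0.0528]
side 147 [ 0.5915 -0.0601  0.0751] red 18 [ 0.5234 -0.0601  0.0516]
side 122 [ 0.5832 -0.1758  0.075 ] red 12 [ 0.5146 -0.1674  0.0507]
```

The seats haven't moved, tags are standing and pads are up. Now I fold tag 3.

```bash
python3 -m crank '[[[0,0,0.8,0],[0,0,1.5,0],[0,0,1.8,0],[0,0,2,0],[0,0,2.15,0],[0,0,2.3,0],[0,0,2.45,0],[0,0,2.6,0],[0,0,2.68,0],[0,0,2.68,0]]]'; python3 -m crank '[[[0,0,0.04,0],[0,0,0.06,0],[0,0,0.06,0]]]'
```

```text
t: 11.95
eef_pos: [0.5133, -0.1663, 0.0382]
ee_rot: [3.142, -0.0, -0.104]
force: [0.7, -0.0, 0.3]
width: 0.0004
gripper_force: 0.0
t: 12.32
eef_pos: [0.5135, -0.1663, 0.0377]
ee_rot: [3.141, -0.001, -0.104]
force: [-1.4, 1.5, 9.6]
width: 0.0003
gripper_force: 4.3
```

Force jumped to 9.6 N at z = 37.7 mm, so the tag is on its stop. I lift straight up, move aside and check.

```bash
python3 -m crank '[[[0,0,-0.3,0],[0,0,-1.2,0],[0,0,-2.8,0],[0,0,-4.8,0],[0,0,-6.8,0],[-1,0,-7.5,0],[-2.5,0,-7.5,0],[-4,0,-7.5,0],[-4.5,0,-7.5,0],[-4.5,0,-7.5,0]]]'; python3 - <<'E'
from h import *
np.set_printoptions(precision=4,suppress=True)
snap('wrist','w3.png')
im,d=snap('side','side3.png'); n='side'
v,u=np.nonzero(d>0);P=world(n,d,u,v)
hsv=cv2.cvtColor(im,cv2.COLOR_RGB2HSV)[v,u].astype(int)
for x,y in((.602,.056),(.590,-.0635),(.5825,-.1765)):
    q=P[(np.hypot(P[:,0]-x,P[:,1]-y)<.042)&(P[:,2]>.071)&(P[:,2]<.09)]
    r=P[(abs(P[:,0]-x+.06)<.035)&(abs(P[:,1]-y)<.04)&((hsv[:,0]<6)|(hsv[:,0]>172))&(hsv[:,1]>150)]
    print(n,len(q),(q.min(0)+q.max(0))/2,'red',len(r),r.mean(0),r[:,2].max())
cv2.imwrite('pics/side3c.png',cv2.resize(im[60:280,150:360,::-1],None,fx=2.7,fy=2.7))
E
```

```text
t: 13.58
eef_pos: [0.4014, -0.1545, 0.225]
ee_rot: [-3.141, -0.002, -0.104]
force: [0.2, 0.6, 0.8]
width: 0.0004
gripper_force: 0.0
side 188 [0.6029 0.0572 0.0752] red 24 [0.5361 0.0683 0.0525] 0.056591588904821515
side 146 [ 0.5912 -0.0633  0.0751] red 19 [ 0.5233 -0.0592  0.0517] 0.05613686672961569
side 120 [ 0.5829 -0.1744  0.0749] red 19 [ 0.511  -0.1661  0.0375] 0.04115058656061572
```

View pics/w3.png

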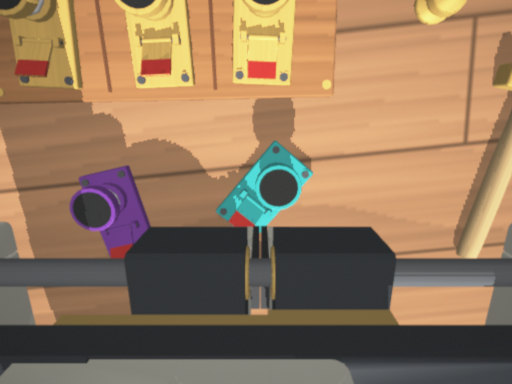

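View pics/side3c.png

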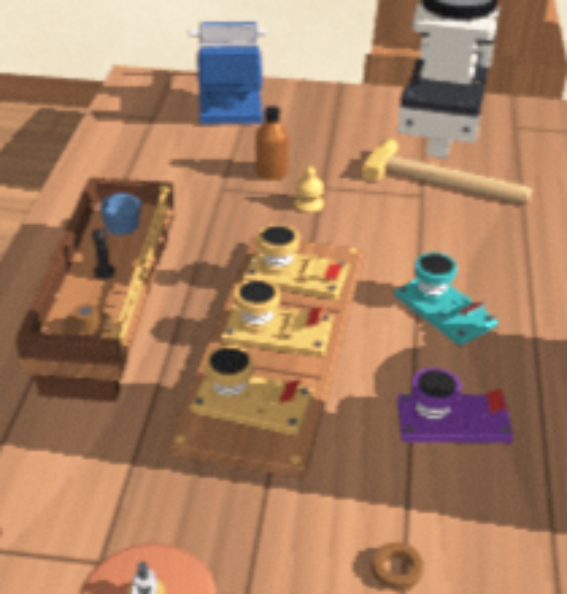

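In the wrist view the third tag lies flat at (262,70), and the others stand at (32,68) and (156,67). The side crop shows its red end flat at (333,272), measured at 37.5 mm, with the pads up and everything else in place. Handing in.

```bash
python3 -c "
from station import arm
print(arm.job_done())"
```

```text
the job is handed in; nothing more can be done
None
```

I handed the job in: all three pads were pressed in order, the third seat (farthest from the clamp) proved softest, and its tag now lies flat while the other two still stand; the hand-in returned no verdict.

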